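# Hang a copper test coupon to dry with self-closing tweezers

## Robot

A 6-joint arm with a two-finger parallel gripper is mounted at the origin on the work surface. World frame = base frame: x ahead of the robot, y to its left, z up, the work surface at z = 0. Lengths are in m, angles in rad, forces in N, time in s.
With the tool pointing down it reaches from about 0.3 to 0.875 m from the base axis. Payload 6.4 kg.
Tool frame: the origin (TCP) lies on the mounting face of the last link; the fingertips stand 173 mm ahead of it and the grasp point (between the pads) lies 155 mm ahead of it (ctrl.tip_reach is the distance from the TCP to the fingertips, in m); z points along the fingers, y is the line along which they close (so a half turn about z gives the same grasp; the last joint's range is limited). The gripper opens to 85 mm and grips with 20 to 120 N. Pads are 22 mm wide; open, the fingers measure 114 mm over their backs; the gripper's body (76 mm by 85 mm) begins 54 mm behind the grasp point. The pads swing forward as they close: fully open they stand 13 mm farther back than shut.
Start: joints at [1.073, 0.181, 1.607, -0, 1.354, -0.206], TCP at [0.165, 0.551, 0.405] pointing down, gripper open.
Joint ranges: [-2.99, 2.99], [-0.89, 2.07], [0.3, 2.58], [-1.14, 4.28], [0, 2.63], [-3.12, 3.12]. Speed limits (rad/s): [2.57, 2.57, 3.01, 3.14, 3.14, 3.14].

## Interface

Orientations are given as a unit quaternion [w, x, y, z].
In Python, from bench import ctrl gives the robot as it stands.
- The arm moves only by the shell command python3 -m pendant 'ROWS'. ROWS is JSON, a list that holds one entry, the list of rows, each a list of 7 numbers: the opening, from 0 (shut) to 1 (fully open), then the shift along the tool's x, y, z in mm, then the turn, a rotation vector about the tool's x, y, z in rad. A call has 1 to 5 rows; each row is the pose to reach, as a shift and turn from the pose commanded when the call began, along the tool's axes at that moment; what a row does not reach only later rows make up. A row lasts 1/12 s, in which the tool goes at most 41.7 mm and 7.16 degrees, less where a joint would pass 70% of its speed; a pose out of reach is approached as far as the arm can. A call with a gripper value outside its range is refused whole. The fingers move at their own pace and stop on an object; the grip force is fixed at half the most. Time passes only in rows, so rows that repeat a pose let the fingers close. It gives the time, the measured TCP pose, the force, the opening and the grip force at its end, in the units of the state.
- ctrl.get_obs(): the state, without advancing time (a new reading comes with each control period).
- ctrl.camera(name): name is "scene" or "top" or "wrist"; returns the picture (420x560x3 uint8, red, green, blue); there is no depth.
- ctrl.camera_params(name): a dict with "mtx" (3x3 intrinsics, pixels), "world_from_camera" (4x4, takes a point from camera to world coordinates); the wrist camera has in their place "tool_from_camera" (4x4, takes a point from camera to tool coordinates, whose origin is the TCP and whose axes are the flange's). Camera axes: x right, y down, z forward; pixel columns grow to the right and rows downward; lengths in m; the calibration is good to about 2 mm. A picture is of the moment at which its call begins: read the wrist's pose just before it. camera_params takes no time and is no camera call.
- ctrl.hand_in(): hands the job in; it is judged then, once.
Trained networks look in the newest picture that a camera, given by its name, has taken for a name from the list of things; names that differ only in an ending like _2 or _b are one class to them, and where a whole thing is asked for, a point or a joint stands for the part that bears it (a point fixed in the world has none). Each returns a list of dicts, best first, with "confidence" (0 to 1); they miss things now and then, are a little off and sometimes report something else, mostly with a low value. They report only what shows in the picture. A call takes as long as a camera call. They do not tell look-alikes from the thing itself.
- ctrl.boxes_of(camera, name): "point" ([column, row] as shares, 0 to 1, of the picture: columns of its width, rows of its height, amid what is visible of it).
The state is a dict: "time_s": time; "q": joint angles; "dq": joint speeds; "joint_efforts": joint torques, N m; "eef_pos": TCP position; "eef_rot": TCP orientation; "wrist_force": force on the tool from outside, world axes, zero at the start; "torque": the same for the moment, N m; "opening": opening from 0.0 (shut) to 1.0 (fully open); "grasp_force": force on a finger pad.
Only numpy, scipy, OpenCV 4.12 (cv2) and the standard library are available. Lean on these libraries where they do the work, as an engineer would, in place of code of your own. Each camera call takes 0.05 s, during which the arm holds its last target. There are 200 camera calls.

## Task

Take the self-closing tweezers from their white stand, squeeze them open and lower them over the copper coupon in the rack until both prongs of the yellow stop rest gently on its top edge, then ease off so that they grip it there. Lift the coupon out and hang the tweezers, still gripping it, in the blue-trayed drying frame: the cross bar goes down into both notches and is pressed gently past the red keepers until it is fully home, and then you let go. The coupon must not be touched by the robot's fingers, and the other coupons and things on the bench stay where they are.

Things in the scene. Friction and masses are not known exactly. Their poses are not given: they have to be found in the camera images.
- tweezers: Self-closing crossed-arm tweezers, 120 g, hanging tips down by their cross bar in the white stand. Origin: middle of the bar's axis (steel rod 8 mm thick, 84 mm long, along x); z up; y: the line along which the arms move. Nothing of them rises above z = 45 mm; half a turn about z gives the same tool. Squeezing the two green pads together opens the jaws below by the same amount, letting go closes them.
- pads (a point): Point to grip, midway between the green pads, at tweezers z = 20 mm. Flat outer faces at y = +-22 mm (44 mm over both), 18 mm wide in x, from z = 0 to 32 mm. A ledge at each pad's foot (top at z = 0, out to y = +-36 mm) takes the fingertips: come down on it with 50 to 65 mm between the fingers; a 10 mm steel spine stands between.
- pad_a (a point): Outer face of one green pad. Each pad starts to move inward at 10 N, plus 0.5 N per mm, to an end stop 7 mm in (30 mm over both). About 20 N of grip opens fully; at 4 to 6 N the tool is still held firmly while its springs close the jaws (on a coupon: 41 mm over the pads). Letting the pads go altogether drops the tool.
- stop_mid (a point): Point at tweezers z = -52 mm: middle of the depth stop's range. The stop is a yellow fork clamped to the spine between the jaws, prongs (4 x 6 mm, at x = +-9 mm) pointing down. It was set by hand: its lower faces lie anywhere from z = -44 to -60 mm and are not measured, so feel for the contact. It is rigid: pushing on quickly exceeds 15 N, which marks the coupon. Leave its setting.
- jaw_a_tip (a point): Lower end of one jaw's gripping face, at tweezers z = -70 mm. The jaws are 12 mm wide in x, 5 mm thick, from z = -40 to -70 mm, 1 mm apart at rest, 15 mm apart fully open; the distance to jaw_b_tip is their gap.
- jaw_b_tip (a point): Lower end of the other jaw's gripping face.
- copper: Copper-coloured plate 24 mm wide (its x), 4 mm thick (its y), 50 mm tall, about 40 g, standing in one of the three slots of the rack, with 35 mm of it above the rack. Origin: centre of its lower edge; z up.
- brass: Brass-coloured plate of the same size and pose in another slot; leave alone.
- steel: Steel-grey plate of the same size and pose in another slot; leave alone.
- rack: White plastic block 60 x 130 x 25 mm fixed to the bench, with three slots 25.6 x 5.6 mm, 15 mm deep, 40 mm apart along its y. Origin: centre of its underside.
- stand: White parking stand fixed to the bench, base 95 x 75 x 8 mm, with two upright plates at its x = +30 and -30 mm, each 40 mm wide in y, top at 105 mm, with a notch in which the tweezers' bar lies along the stand's x, 85 mm above the bench. Origin: centre of its underside.
- frame: Drying frame fixed to the bench: blue tray 120 x 100 x 14 mm and two aluminium plates standing at its x = +-30 mm, 6 mm thick, 40 mm wide in y, 145 mm tall, 54 mm free between them for jaws and coupon. Each has a notch in its top edge for the bar, which lies along the frame's x. Origin: centre of the tray's underside.
- frame_seat (a point): Middle of the tweezers' bar when fully home: 125 mm above the bench, midway between the plates; axes as the frame's. Each notch is a 45-degree funnel down to 10 mm above this, then straight, 9.6 mm wide. A red spring keeper juts 2 mm into it from +y and stops the bar about 8 mm above home; 3 to 10 N of push in all takes the bar past; it then holds the bar down.
- bottle: Amber glass bottle, 66 mm in diameter, 130 mm tall; bystander. Origin: centre of the underside.
- beaker: Glass beaker, 72 mm in diameter, 85 mm tall; bystander. Origin: centre of the underside.
- basket: Green slatted plastic basket 150 x 200 x 65 mm; bystander. Origin: centre of the underside.
- jar: Small clear jar with white cap, 52 mm in diameter, 60 mm tall; bystander. Origin: centre of the underside.
- timer: White bench timer 60 x 75 x 18 mm; bystander. Origin: centre of the underside.
- spatula: Wooden-handled spatula, 180 mm long, lying far to the left; bystander. Origin: under its middle.
Mind the look-alikes: they are no part of the job. What is shaped like the tweezers but purple or turquoise is not meant. What is shaped like the rack but black is not meant.

How it is judged:
On the way, in this order (a step that is already met when the one before it is completed fails the run):
1. the open jaws are around the copper coupon and the yellow stop rests on its top edge (contact force between tweezers and copper above 0.5 N and distance between jaw_a_tip and jaw_b_tip above 0.011 m and x of copper in the frame of tweezers between -0.005 and 0.005 m and y of copper in the frame of tweezers between -0.003 and 0.003 m), for 0.15 s.
2. the copper coupon is gripped in the jaws and lifted clear of the rack (x of copper in the frame of tweezers between -0.005 and 0.005 m and y of copper in the frame of tweezers between -0.006 and 0.006 m and z of copper in the frame of tweezers between -0.1125 and -0.0915 m and angle between the z axis of copper and the z axis of tweezers, either way round below 0.12 rad and distance between jaw_a_tip and jaw_b_tip between 0.0025 and 0.0055 m and z of copper in the frame of rack above 0.035 m and contact force between copper and rack below 0.05 N), for 0.2 s.
At the end, for the whole second after the job is handed in: Tweezers released and at rest in the drying frame, bar home in both notches (2.5 mm in height, 3 mm across, 9 mm along, lean under 0.2 rad); copper coupon gripped in the jaws, its lower edge 91 to 113 mm below the bar, centred within 5 mm along and 6 mm across, straight within 0.12 rad (horizontal distance between tweezers and frame_seat below 0.009 m and y of tweezers in the frame of frame_seat between -0.003 and 0.003 m and z of tweezers in the frame of frame_seat between -0.003 and 0.0025 m and angle between the x axis of tweezers and the x axis of frame, either way round below 0.08 rad and angle between tweezers's own z axis and vertical below 0.2 rad and x of copper in the frame of tweezers between -0.005 and 0.005 m and y of copper in the frame of tweezers between -0.006 and 0.006 m and z of copper in the frame of tweezers between -0.1125 and -0.0915 m and angle between the z axis of copper and the z axis of tweezers, either way round below 0.12 rad and distance between jaw_a_tip and jaw_b_tip between 0.0025 and 0.0055 m and linear speed of each of tweezers, copper below 0.02 m/s and contact force between the fingers and tweezers below 0.1 N); the robot touches nothing.
It fails at once if the robot's fingers touch the copper coupon (contact force between the fingers and copper above 0.3 N).
It fails at once if the copper coupon is pressed into its rack with more than 15 N (contact force between copper and rack above 15 N).
It fails at once if the tweezers are pressed into the drying frame with more than 25 N (contact force between tweezers and frame above 25 N).
It fails at once if the copper coupon is tipped over or dropped (angle between copper's own z axis and vertical above 0.6 rad).
It fails at once if another coupon or a bystander is moved (10 mm for coupons, 15 mm for the rest) (distance of any of brass, steel from where it was at the start of the episode above 0.01 m or distance of any of bottle, beaker, basket, jar, timer, spatula from where it was at the start of the episode above 0.015 m).
It also fails if it takes over 69 s, if anything falls off the work surface, if the arm or the gripper's body presses on something with over 40 N, if the wrist force passes 120 N, or if a joint passes its speed limit or range.

## Working session

There is one attempt and no reset: what is moved stays moved. The work goes in short steps, Python scripts to look and compute and a shell command to move; the robot and the scene stay as the last step left them, time stands still between calls to the robot, and variables do not carry over. Pictures are saved under pics/ and viewed, at most 10 in all, crops included, and the job is handed in when it is done.

```bash
ls; mkdir -p pics; cat > h.py <<'E'
import numpy as np, cv2
from bench import ctrl
from scipy.spatial.transform import Rotation as R
def T(cam):
    p=ctrl.camera_params(cam); K=np.array(p["mtx"])
    if "world_from_camera" in p: return K,np.array(p["world_from_camera"])
    o=ctrl.get_obs(); M=np.eye(4); q=o["eef_rot"]
    M[:3,:3]=R.from_quat([q[1],q[2],q[3],q[0]]).as_matrix(); M[:3,3]=o["eef_pos"]
    return K,M@np.array(p["tool_from_camera"])
def ray(cam,px,z,KM=None):
    K,M=KM or T(cam); d=M[:3,:3]@np.linalg.inv(K)@np.array([px[0],px[1],1.])
    return M[:3,3]+d*(z-M[2,3])/d[2]
def proj(cam,X,KM=None):
    K,M=KM or T(cam); c=np.linalg.inv(M)@np.append(X,1); u=K@c[:3]; return u[:2]/u[2]
def shot(cam,fn):
    KM=T(cam); im=np.array(ctrl.camera(cam)); cv2.imwrite("pics/"+fn,im[:,:,::-1]); return im,KM
E
python3 - <<'E'
from h import *
for c in ["scene","top"]:
    im,KM=shot(c,c+"0.png"); print(c,KM[1][:3,3].round(3),KM[0][0,0])
    for n in ["tweezers","pads","copper","rack","stand","frame","bottle","brass","steel"]:
        print(n,[(round(b["point"][0]*560),round(b["point"][1]*420),round(b["confidence"],2)) for b in ctrl.boxes_of(c,n)])
a=cv2.imread("pics/top0.png"); cv2.imwrite("pics/top0b.png",cv2.resize(a,(800,600),interpolation=cv2.INTER_CUBIC))
a=cv2.imread("pics/scene0.png"); cv2.imwrite("pics/scene0b.png",cv2.resize(a,(800,600),interpolation=cv2.INTER_CUBIC))
o=ctrl.get_obs();print(o["time_s"],o["eef_rot"],o["wrist_force"],ctrl.tip_reach)
E
```

```text
pics
scene [ 1.066 -0.664  0.986] 503.8872365345097
tweezers [(368, 191, 0.87), (314, 183, 0.62), (339, 162, 0.54), (260, 373, 0.53)]
pads [(366, 193, 0.93), (339, 161, 0.89), (315, 183, 0.56)]
copper [(266, 233, 0.64)]
rack [(259, 256, 0.9)]
stand [(316, 198, 0.81)]
frame [(180, 326, 0.66), (265, 234, 0.54), (259, 257, 0.29)]
bottle [(378, 236, 0.73), (315, 184, 0.63)]
brass [(259, 247, 0.62)]
steel []
top [0.378 0.082 1.584] 476.88725343822654
tweezers [(222, 191, 0.63), (182, 189, 0.56), (206, 152, 0.43)]
pads [(228, 192, 0.69), (205, 151, 0.67), (184, 189, 0.47)]
copper [(284, 247, 0.21)]
rack [(242, 277, 0.85), (298, 203, 0.82)]
stand [(230, 196, 0.55)]
frame [(151, 239, 0.73), (388, 202, 0.66), (227, 191, 0.17)]
bottle [(244, 127, 0.82)]
brass []
steel [(243, 128, 0.73)]
1.0 [1.48625935e-05 1.45366020e-01 9.89377945e-01 3.17819476e-05] [-0.18432092  0.63475398 -0.46696181] 0.1734
```

View pics/top0b.png

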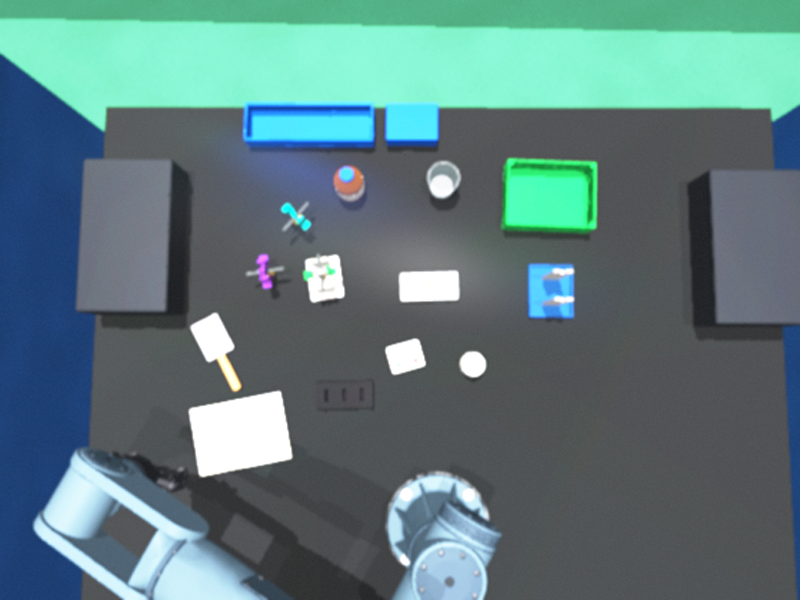

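View pics/scene0b.png

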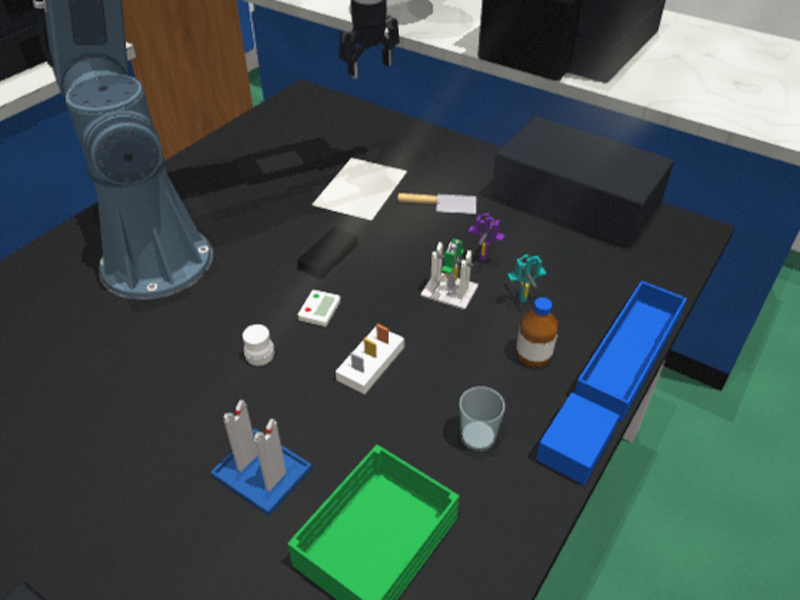

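The green-padded tool in the white stand at (322,274) in the top picture is the one meant. The purple one (265,272) and turquoise one (296,216) are look-alikes. The white rack is at (429,286), and the black one at (345,394) is not meant. Copper is the rack's end coupon on the left (+y), at (382,333) in the scene picture. The frame is at (551,290).

```bash
python3 - <<'E'
from h import *
im=cv2.imread("pics/top0.png"); KM=T("top")
def rect(mask,z,box):
    m=np.zeros_like(mask); x0,y0,x1,y1=box; m[y0:y1,x0:x1]=mask[y0:y1,x0:x1]
    c=max(cv2.findContours(m,0,2)[0],key=cv2.contourArea)
    P=np.array([ray("top",p[0],z,KM)[:2]*1000 for p in c],np.float32)
    r=cv2.minAreaRect(P); print(np.round(r[0],1),np.round(r[1],1),round(r[2],1))
i=im.astype(int)
white=((i.min(2)>150)*255).astype(np.uint8)
blue=((i[:,:,0]>i[:,:,2]+60)*255).astype(np.uint8)
rect(white,.008,(205,170,250,220)); rect(white,.025,(270,180,330,220)); rect(blue,.014,(360,175,410,230))
p=ctrl.camera_params("wrist"); print(np.array(p["tool_from_camera"]).round(3),p["mtx"][0][0])
c=im[165:225,190:260]; cv2.imwrite("pics/c.png",cv2.resize(c,(700,600),interpolation=cv2.INTER_CUBIC))
E
```

```text
[560.4 260.2] [108.8  82.4] 9.5
[539.1  16.7] [ 71.4 139.5] 2.0
[ 530.8 -264.4] [105.8 127.8] 89.1
[[-0.    -0.964 -0.266  0.068]
 [ 1.    -0.    -0.001 -0.001]
 [ 0.001 -0.266  0.964  0.031]
 [ 0.     0.     0.     1.   ]] 374.1332194470791
```

```bash
python3 -m pendant '[[[1,-31,-11,0,0,0,0],[1,-62,-22,0,0,0,0],[1,-93,-33,0,0,0,0],[1,-124,-44,0,0,0,0],[1,-154,-55,0,0,0,0]]]'
python3 -m pendant '[[[1,-31,-11,0,0,0,0],[1,-62,-22,0,0,0,0],[1,-93,-33,0,0,0,0],[1,-124,-44,0,0,0,0],[1,-154,-55,0,0,0,0]]]'
python3 -m pendant '[[[1,-31,-11,8,0,0,0],[1,-62,-22,16,0,0,0],[1,-93,-33,24,0,0,0],[1,-124,-44,32,0,0,0],[1,-154,-55,40,0,0,0]]]'
python3 -m pendant '[[[1,0,0,0,0,0,-0.12],[1,0,0,0,0,0,-0.24],[1,0,0,0,0,0,-0.36],[1,0,0,0,0,0,-0.459],[1,0,0,0,0,0,-0.459]]]'
python3 - <<'E'
from h import *
im,KM=shot("wrist","w1.png"); o=ctrl.get_obs(); print(o["eef_pos"],o["eef_rot"])
cv2.imwrite("pics/w1b.png",cv2.resize(im[:,:,::-1],(800,600),interpolation=cv2.INTER_CUBIC))
for n in ["tweezers","pads","pad_a","stand"]: print(n,[(np.round(np.array(b["point"])*[560,420]),round(b["confidence"],2)) for b in ctrl.boxes_of("wrist",n)])
E
```

```text
time_s: 1.42
eef_pos: [0.2981, 0.4527, 0.4048]
eef_rot: [0.0, 0.145, 0.989, 0.0]
wrist_force: [0.5, 0.6, -0.4]
opening: 1.001
grasp_force: 0.0
time_s: 1.83
eef_pos: [0.43, 0.3555, 0.4048]
eef_rot: [0.0, 0.145, 0.989, 0.0]
wrist_force: [0.2, 1.1, -0.3]
opening: 0.998
grasp_force: 0.0
time_s: 2.25
eef_pos: [0.5617, 0.2585, 0.3643]
eef_rot: [0.0, 0.145, 0.989, 0.0]
wrist_force: [1.1, 0.6, 0.7]
opening: 1.001
grasp_force: 0.0
time_s: 2.67
eef_pos: [0.5605, 0.2596, 0.3645]
eef_rot: [-0.0, -0.085, 0.996, -0.0]
wrist_force: [-0.1, 0.4, 0.4]
opening: 1.003
grasp_force: 0.0
[0.56044995 0.25974942 0.36460835] [-7.62279930e-05 -8.24980396e-02  9.96591224e-01 -1.77295728e-05]
tweezers [(array([284., 210.]), 0.81), (array([323., 348.]), 0.67), (array([453., 233.]), 0.6), (array([279., 167.]), 0.36)]
pads [(array([323., 348.]), 0.79), (array([284., 207.]), 0.76), (array([450., 233.]), 0.72)]
pad_a [(array([311., 208.]), 0.76), (array([460., 216.]), 0.7), (array([320., 324.]), 0.61)]
stand [(array([276., 166.]), 0.92)]
```

View pics/w1b.png

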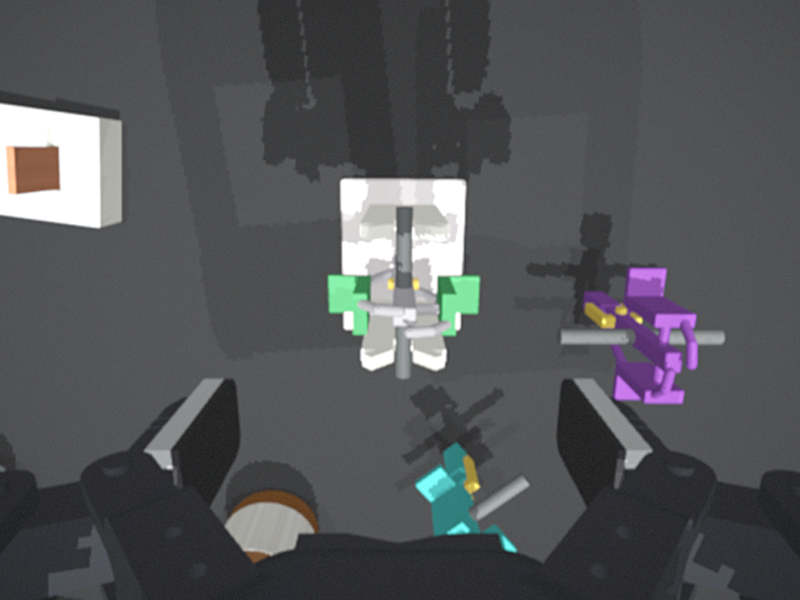

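```bash
python3 - <<'E'
from h import *
K=None
KM=T("wrist"); s=0.7
im=cv2.imread("pics/w1.png").astype(int)
e1=ray("wrist",(404*s,207*s),.085,KM); e2=ray("wrist",(403*s,377*s),.085,KM)
d=e2-e1; print("bar",e1,e2,np.linalg.norm(d),"ctr",(e1+e2)/2,"ang",np.degrees(np.arctan2(d[1],d[0])))
g=(im[:,:,1]>im[:,:,0]+40)&(im[:,:,1]>im[:,:,2]+40); g[:, :200]=0;g[:,360:]=0
n,l,st,ce=cv2.connectedComponentsWithStats(g.astype(np.uint8))
for i in range(1,n):
    if st[i,4]>50:
        print(st[i],ce[i]); 
        for z in(.085,.117): print(z,ray("wrist",ce[i],z,KM))
# predicted projections
c=(e1+e2)/2; u=d/np.linalg.norm(d); v=np.array([-u[1],u[0],0])
for y,z in((36,0),(22,32),(22,0)):
    print(y,z,[np.round(proj("wrist",c+v*sg*y/1e3+u*xx/1e3+[0,0,z/1e3],KM)) for sg in(1,-1) for xx in(-9,9)])
for p in [(340,180),(465,180)]: print("base corner",ray("wrist",np.array(p)*s,.008,KM))
o=ctrl.get_obs(); Rm=R.from_quat(np.roll(o["eef_rot"],-1)).as_matrix(); print(Rm.round(4),o["eef_pos"])
E
# edges of green
python3 -c "
import cv2;a=cv2.imread('pics/w1.png')[110:280,210:360];cv2.imwrite('pics/w1c.png',cv2.resize(a,None,fx=4,fy=3.5,interpolation=cv2.INTER_CUBIC))"
```

```text
bar [0.51815375 0.25533994 0.085     ] [0.6019972  0.26906565 0.085     ] 0.08495951799897501 ctr [0.56007548 0.2622028  0.085     ] ang 9.297214495422242
[229 192  30  43 839] [244.23361144 208.59833135]
0.085 [0.56553731 0.23638042 0.085     ]
0.117 [0.55617795 0.23790851 0.117     ]
[306 193  30  42 850] [320.16588235 208.51411765]
0.085 [0.55685997 0.28807381 0.085     ]
0.117 [0.54861724 0.28294982 0.117     ]
36 0 [array([335., 194.]), array([334., 220.]), array([230., 194.]), array([231., 219.])]
22 32 [array([320., 207.]), array([319., 235.]), array([246., 207.]), array([247., 235.])]
22 0 [array([315., 194.]), array([314., 220.]), array([250., 194.]), array([251., 219.])]
base corner [0.51652534 0.21720006 0.008     ]
base corner [0.50427083 0.29075046 0.008     ]
[[-9.864e-01 -1.646e-01  1.000e-04]
 [-1.646e-01  9.864e-01  0.000e+00]
 [-1.000e-04 -0.000e+00 -1.000e+00]] [0.56036911 0.25986828 0.36475397]
```

View pics/w1c.png

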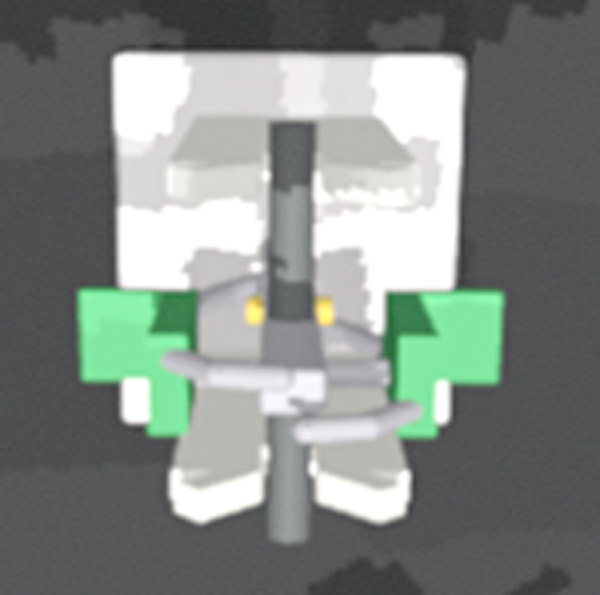

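The picture shows the green-padded tweezers hanging in the white stand. Their pads and ledges match the projected geometry to about 1 px, so this is the right tool. Now I'll descend.

```bash
python3 -m pendant '[[[0.64,0,2.3,0,0,0,0],[0.64,0,2.3,20,0,0,0],[0.64,0,2.3,40,0,0,0],[0.64,0,2.3,60,0,0,0],[0.64,0,2.3,80,0,0,0]]]'
python3 -m pendant '[[[0.64,0,0,5,0,0,0],[0.64,0,0,10,0,0,0],[0.64,0,0,12,0,0,0],[0.64,0,0,14,0,0,0],[0.64,0,0,14,0,0,0]]]'
python3 - <<'E'
from h import *
im,KM=shot("wrist","w2.png"); o=ctrl.get_obs(); print(o["eef_pos"])
cv2.imwrite("pics/w2b.png",cv2.resize(im[:,:,::-1],(800,600),interpolation=cv2.INTER_CUBIC))
E
```

```text
time_s: 3.33
eef_pos: [0.5599, 0.2623, 0.2841]
eef_rot: [0.0, -0.083, 0.997, 0.0]
wrist_force: [-0.3, 0.0, 0.3]
opening: 0.637
grasp_force: 0.0
time_s: 3.75
eef_pos: [0.5604, 0.2622, 0.2716]
eef_rot: [0.001, -0.083, 0.997, 0.0]
wrist_force: [0.2, 0.0, -0.7]
opening: 0.636
grasp_force: 0.0
[0.56042253 0.26216464 0.27170988]
```

View pics/w2b.png

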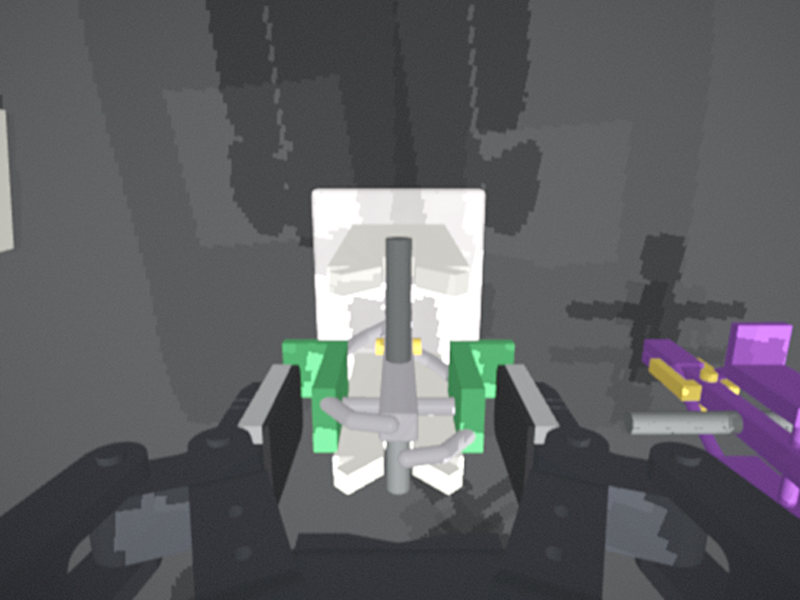

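```bash
for i in 1; do 
python3 -m pendant '[[[0.64,0,0,2,0,0,0],[0.64,0,0,4,0,0,0],[0.64,0,0,6,0,0,0],[0.64,0,0,6,0,0,0]]]'
python3 -m pendant '[[[0.64,0,0,1,0,0,0],[0.64,0,0,2,0,0,0],[0.64,0,0,2,0,0,0]]]'
python3 -m pendant '[[[0.64,0,0,1,0,0,0],[0.64,0,0,2,0,0,0],[0.64,0,0,2,0,0,0]]]'
python3 -m pendant '[[[0.64,0,0,1,0,0,0],[0.64,0,0,2,0,0,0],[0.64,0,0,2,0,0,0]]]'; done | egrep 'pos|wrist'
```

```text
eef_pos: [0.5599, 0.262, 0.2643]
wrist_force: [-0.1, 0.1, 0.3]
eef_pos: [0.56, 0.262, 0.2625]
wrist_force: [0.6, 0.0, -0.5]
eef_pos: [0.5599, 0.262, 0.2604]
wrist_force: [0.3, -0.4, 0.3]
eef_pos: [0.5599, 0.262, 0.2584]
wrist_force: [0.7, -0.3, -0.9]
```

```bash
for i in 1; do 
python3 -m pendant '[[[0.64,0,0,1,0,0,0],[0.64,0,0,1,0,0,0]]]'
python3 -m pendant '[[[0.64,0,0,1,0,0,0],[0.64,0,0,1,0,0,0]]]'
python3 -m pendant '[[[0.64,0,0,1,0,0,0],[0.64,0,0,1,0,0,0]]]'
python3 -m pendant '[[[0.64,0,0,1,0,0,0],[0.64,0,0,1,0,0,0]]]'; done | egrep 'pos|wrist'
```

```text
eef_pos: [0.56, 0.262, 0.2575]
wrist_force: [0.3, 0.5, -0.4]
eef_pos: [0.56, 0.262, 0.2565]
wrist_force: [-0.5, 0.0, -0.3]
eef_pos: [0.56, 0.262, 0.2555]
wrist_force: [0.3, 0.6, -0.4]
eef_pos: [0.56, 0.262, 0.2545]
wrist_force: [0.1, -0.3, -0.5]
```

```bash
for i in 1; do 
python3 -m pendant '[[[0.64,0,0,1,0,0,0],[0.64,0,0,1,0,0,0]]]'
python3 -m pendant '[[[0.64,0,0,1,0,0,0],[0.64,0,0,1,0,0,0]]]'
python3 -m pendant '[[[0.64,0,0,1,0,0,0],[0.64,0,0,1,0,0,0]]]'; done | egrep 'pos|wrist'
```

```text
eef_pos: [0.5601, 0.2621, 0.2543]
wrist_force: [-2.3, -0.7, 5.3]
eef_pos: [0.5601, 0.2621, 0.2541]
wrist_force: [-4.4, -2.7, 9.8]
eef_pos: [0.5602, 0.2621, 0.2539]
wrist_force: [-7.2, -2.9, 15.9]
```

```bash
for i in 1; do 
python3 -m pendant '[[[0.64,0,0,-4.5,0,0,0],[0.56,0,0,-4.5,0,0,0],[0.56,0,0,-4.5,0,0,0]]]'
python3 -m pendant '[[[0.53,0,0,0,0,0,0],[0.53,0,0,0,0,0,0],[0.53,0,0,0,0,0,0]]]'
python3 -m pendant '[[[0.51,0,0,0,0,0,0],[0.51,0,0,0,0,0,0],[0.51,0,0,0,0,0,0]]]'
python3 -m pendant '[[[0.5,0,0,0,0,0,0],[0.5,0,0,0,0,0,0],[0.5,0,0,0,0,0,0]]]'; done | egrep 'pos|wrist|open|grasp'
```

```text
eef_pos: [0.5602, 0.2621, 0.2564]
wrist_force: [-0.3, 0.0, -0.5]
opening: 0.562
grasp_force: 0.0
eef_pos: [0.5601, 0.2621, 0.2561]
wrist_force: [0.2, 0.1, 1.8]
opening: 0.532
grasp_force: 1.1
eef_pos: [0.5601, 0.2621, 0.2563]
wrist_force: [-0.8, 0.5, 3.6]
opening: 0.508
grasp_force: 10.8
eef_pos: [0.5601, 0.2621, 0.2564]
wrist_force: [-1.5, -1.1, 5.4]
opening: 0.502
grasp_force: 11.3
```

```bash
for i in 1; do 
python3 -m pendant '[[[0.5,0,0,-5,0,0,0],[0.5,0,0,-15,0,0,0],[0.5,0,0,-28,0,0,0],[0.5,0,0,-42,0,0,0],[0.5,0,0,-55,0,0,0]]]'
python3 -m pendant '[[[0.5,0,0,-15,0,0,0],[0.5,0,0,-30,0,0,0],[0.5,0,0,-43,0,0,0],[0.5,0,0,-55,0,0,0],[0.5,0,0,-55,0,0,0]]]'
python3 -m pendant '[[[0.5,0,-12,0,0,0,0],[0.5,-1,-32,0,0,0,0],[0.5,-2,-54,0,0,0,0],[0.5,-2.5,-80,0,0,0,0],[0.5,-3,-105,0,0,0,0]]]'
python3 -m pendant '[[[0.5,-0.5,-26,0,0,0,0],[0.5,-1,-50,0,0,0,0],[0.5,-2,-75,0,0,0,0],[0.5,-2.5,-95,0,0,0,0],[0.5,-3,-104,0,0,0,0]]]'
python3 -m pendant '[[[0.5,0,0,0,0,0,0.04],[0.5,0,0,0,0,0,0.09],[0.5,0,0,0,0,0,0.127],[0.5,0,0,0,0,0,0.127]]]'
; done | egrep 'pos|wrist|open|grasp'
for i in 1; do
python3 -m pendant '[[[0.5,0,0,-5,0,0,0],[0.5,0,0,-15,0,0,0],[0.5,0,0,-28,0,0,0],[0.5,0,0,-42,0,0,0],[0.5,0,0,-55,0,0,0]]]'
python3 -m pendant '[[[0.5,0,0,-15,0,0,0],[0.5,0,0,-30,0,0,0],[0.5,0,0,-43,0,0,0],[0.5,0,0,-55,0,0,0],[0.5,0,0,-55,0,0,0]]]'
done >/dev/null; true
```

```text
bash: syntax error near unexpected token `;'
bash: `; done | egrep 'pos|wrist|open|grasp''
```

```bash
python3 -c "
from bench import ctrl
o=ctrl.get_obs();print(o['time_s'],o['eef_pos'],o['opening'],o['grasp_force'],o['wrist_force'])"
```

```text
7.05 [0.56008245 0.2620844  0.25641466] 0.5018371639677993 11.335188411176205 [-1.46037267 -1.08199093  5.39474598]
```

Nothing moved. I'll lift first and then carry.

```bash
(
python3 -m pendant '[[[0.5,0,0,-5,0,0,0],[0.5,0,0,-15,0,0,0],[0.5,0,0,-28,0,0,0],[0.5,0,0,-42,0,0,0],[0.5,0,0,-55,0,0,0]]]'
python3 -m pendant '[[[0.5,0,0,-15,0,0,0],[0.5,0,0,-30,0,0,0],[0.5,0,0,-43,0,0,0],[0.5,0,0,-55,0,0,0],[0.5,0,0,-55,0,0,0]]]'
python3 -m pendant '[[[0.5,0,-12,0,0,0,0],[0.5,-1,-32,0,0,0,0],[0.5,-2,-54,0,0,0,0],[0.5,-2.5,-80,0,0,0,0],[0.5,-3,-105,0,0,0,0]]]'
python3 -m pendant '[[[0.5,-0.5,-26,0,0,0,0],[0.5,-1,-50,0,0,0,0],[0.5,-2,-75,0,0,0,0],[0.5,-2.5,-95,0,0,0,0],[0.5,-3,-104,0,0,0,0]]]'
python3 -m pendant '[[[0.5,0,0,0,0,0,0.04],[0.5,0,0,0,0,0,0.09],[0.5,0,0,0,0,0,0.127],[0.5,0,0,0,0,0,0.127]]]'
) | egrep 'pos|wrist|open|grasp'
python3 - <<'E'
from h import *
im,KM=shot("wrist","w3.png"); o=ctrl.get_obs(); print(o["eef_pos"],o["eef_rot"])
np.save("w3.npy",np.array([KM[0],KM[1][:3,:3],np.c_[KM[1][:3,3],[0,0,0],[0,0,0]]]))
cv2.imwrite("pics/w3b.png",cv2.resize(im[:,:,::-1],(800,600),interpolation=cv2.INTER_CUBIC))
E
```

```text
eef_pos: [0.5601, 0.2621, 0.3128]
wrist_force: [1.3, 0.1, -0.9]
opening: 0.501
grasp_force: 11.0
eef_pos: [0.5608, 0.2623, 0.37]
wrist_force: [0.6, -0.0, -0.9]
opening: 0.501
grasp_force: 11.0
eef_pos: [0.5801, 0.1573, 0.3647]
wrist_force: [1.1, 0.4, -0.9]
opening: 0.501
grasp_force: 11.0
eef_pos: [0.6007, 0.0537, 0.3648]
wrist_force: [0.0, 0.2, -1.7]
opening: 0.503
grasp_force: 11.0
eef_pos: [0.6003, 0.0568, 0.3651]
wrist_force: [-0.5, -0.7, -1.9]
opening: 0.501
grasp_force: 11.0
[0.60037309 0.05695276 0.36527141] [-8.30748633e-04 -2.04899791e-02  9.99789701e-01  1.55557852e-04]
```

View pics/w3b.png

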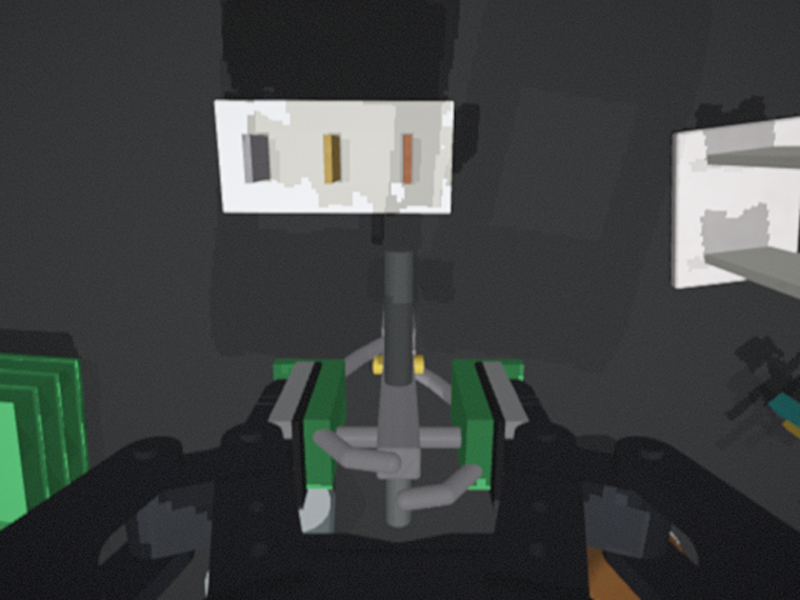

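```bash
cat >> h.py <<'E'
def blobrect(im,mask,z,KM,cam="wrist",minA=30):
    n,l,st,ce=cv2.connectedComponentsWithStats(mask.astype(np.uint8))
    for i in range(1,n):
        if st[i,4]>=minA:
            c=cv2.findContours((l==i).astype(np.uint8),0,1)[0][0]
            P=np.array([ray(cam,p[0],z,KM)[:2]*1000 for p in c],np.float32)
            r=cv2.minAreaRect(P); m=ray(cam,ce[i],z,KM)
            print(st[i],"ctr",np.round(r[0],1),"size",np.round(r[1],1),"ang",round(r[2],1),"centroid",(m*1000).round(1))
E
python3 - <<'E'
from h import *
KM=T("wrist"); im=cv2.imread("pics/w3.png").astype(int); s=.7
b,g,r=im[:,:,0],im[:,:,1],im[:,:,2]
reg=np.zeros(b.shape,bool); reg[60:155,145:325]=1
print("copper");blobrect(im,reg&(r>b+35)&(r<250),.060,KM)
w=reg&(im.min(2)>115)
print("rack");blobrect(im,reg&(im.min(2)>95)|(reg&(r>b+20)),.025,KM,minA=1000)
for p in [(215,101),(453,101),(451,213),(223,213)]: print(ray("wrist",np.array(p)*s,.025,KM).round(4))
zb=KM[1][2,3]; o=ctrl.get_obs(); zbar=o["eef_pos"][2]-.1714
a=ray("wrist",np.array((398.5,250))*s,zbar,KM);c=ray("wrist",np.array((398,526))*s,zbar,KM)
print("bar",a,c,np.linalg.norm(c-a),(a+c)/2)
# coupons edges: steel left/right, brass
Rm=R.from_quat(np.roll(o["eef_rot"],-1)).as_matrix(); print(Rm.round(4),o["eef_pos"])
cr=im[60:155,145:325].astype(np.uint8); cv2.imwrite("pics/w3c.png",cv2.resize(cr,(800,422),interpolation=cv2.INTER_CUBIC))
E
```

```text
copper
[226  94  12  35 366] ctr [537.9  20.6] size [23.5  7.8] ang 0.7 centroid [537.4  20.5  60. ]
[282  94   7  35 212] ctr [536.3  58.5] size [23.4  4.2] ang 2.5 centroid [536.1  58.3  60. ]
rack
[  149    69   169    81 12751] ctr [538.   18.6] size [ 61.9 131.8] ang 2.1 centroid [537.   19.5  25. ]
[ 0.5106 -0.047   0.025 ]
[0.5053 0.0828 0.025 ]
[0.5661 0.0858 0.025 ]
[ 0.5714 -0.0454  0.025 ]
bar [0.55775309 0.05493589 0.19387141] [0.64406708 0.05833037 0.19387141] 0.0863807156108655 [0.60091008 0.05663313 0.19387141]
[[-9.992e-01 -4.100e-02 -1.700e-03]
 [-4.100e-02  9.992e-01  3.000e-04]
 [ 1.700e-03  3.000e-04 -1.000e+00]] [0.60037309 0.05695276 0.36527141]
```

View pics/w3c.png

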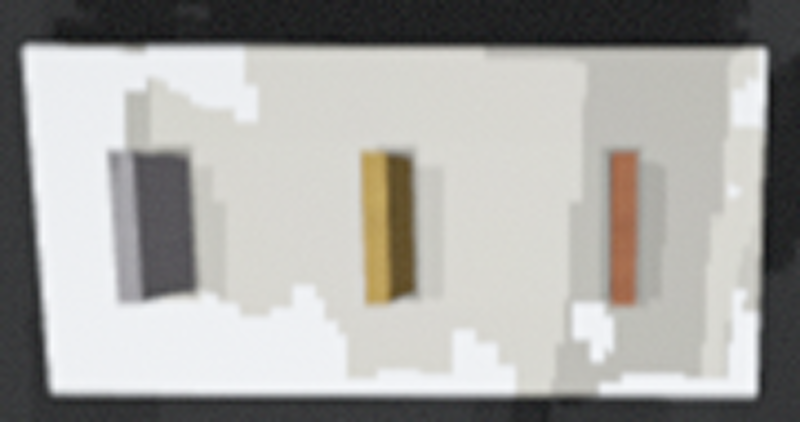

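```bash
cat > ok.py <<'E'
import sys
from bench import ctrl
o=ctrl.get_obs(); f=o["wrist_force"]; print("t %.2f pos %s F %s open %.3f g %.1f"%(o["time_s"],[round(float(v),4) for v in o["eef_pos"]],[round(float(v),1) for v in f],o["opening"],o["grasp_force"]))
sys.exit(len(sys.argv)>1 and f[2]>float(sys.argv[1]))
E
(
python3 -m pendant '[[[0.5,14,1,0,0,0,0],[0.5,34,2,0,0,0,0],[0.5,52,3,0,0,0,0],[0.5,64.2,4.2,0,0,0,0],[0.5,64.2,4.2,0,0,0,0]]]'
python3 -m pendant '[[[0.46,0,0,0,0,0,0],[0.43,0,0,0,0,0,0],[0.40,0,0,0,0,0,0],[0.37,0,0,0,0,0,0],[0.37,0,0,0,0,0,0]]]'
python3 -m pendant '[[[0.37,0,0,0,0,0,0],[0.37,0,0,0,0,0,0],[0.37,0,0,0,0,0,0],[0.37,0,0,0,0,0,0],[0.37,0,0,0,0,0,0]]]'
) | egrep 'pos|wrist|open|grasp'; python3 ok.py
python3 - <<'E'
from h import *
im,KM=shot("wrist","w4.png")
cv2.imwrite("pics/w4b.png",cv2.resize(im[100:400,130:430,::-1],(600,600),interpolation=cv2.INTER_CUBIC))
E
```

```text
eef_pos: [0.5344, 0.0591, 0.3655]
wrist_force: [-0.4, 0.7, -1.4]
opening: 0.499
grasp_force: 11.2
eef_pos: [0.5368, 0.0585, 0.3661]
wrist_force: [-0.5, 0.3, -0.2]
opening: 0.373
grasp_force: 14.0
eef_pos: [0.5364, 0.0586, 0.3662]
wrist_force: [-0.2, 0.6, -1.6]
opening: 0.372
grasp_force: 14.0
t 10.35 pos [0.5364, 0.0586, 0.3662] F [-0.2, 0.6, -1.6] open 0.372 g 14.0
```

View pics/w4b.png

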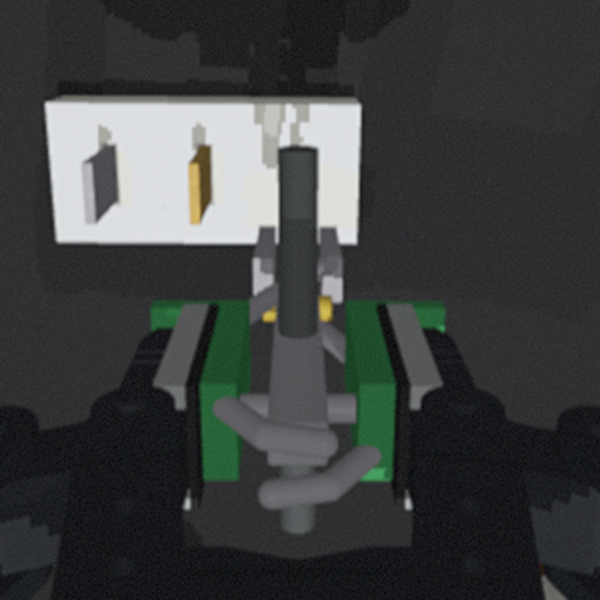

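Copper is hidden under the bar, and the open jaws and yellow prongs show symmetrically about it. I'll lower until contact with a force guard between steps.

```bash
python3 -m pendant '[[[0.37,0,0,12,0,0,0],[0.37,0,0,30,0,0,0],[0.37,0,0,48,0,0,0],[0.37,0,0,62,0,0,0],[0.37,0,0,68,0,0,0]]]' >/dev/null
python3 -m pendant '[[[0.37,0,0,0,0,0,0],[0.37,0,0,0,0,0,0]]]' >/dev/null
python3 ok.py 1.2 && python3 -m pendant '[[[0.37,0,0,1,0,0,0],[0.37,0,0,1,0,0,0]]]' >/dev/null
python3 ok.py 1.2 && python3 -m pendant '[[[0.37,0,0,1,0,0,0],[0.37,0,0,1,0,0,0]]]' >/dev/null &&
python3 ok.py 1.2 && python3 -m pendant '[[[0.37,0,0,1,0,0,0],[0.37,0,0,1,0,0,0]]]' >/dev/null &&
python3 ok.py 1.2 && python3 -m pendant '[[[0.37,0,0,1,0,0,0],[0.37,0,0,1,0,0,0]]]' >/dev/null &&
python3 ok.py 1.2 && python3 -m pendant '[[[0.37,0,0,1,0,0,0],[0.37,0,0,1,0,0,0]]]' >/dev/null &&
python3 ok.py 1.2 && python3 -m pendant '[[[0.37,0,0,1,0,0,0],[0.37,0,0,1,0,0,0]]]' >/dev/null &&
python3 ok.py 1.2 && python3 -m pendant '[[[0.37,0,0,1,0,0,0],[0.37,0,0,1,0,0,0]]]' >/dev/null &&
python3 ok.py 1.2 && python3 -m pendant '[[[0.37,0,0,1,0,0,0],[0.37,0,0,1,0,0,0]]]' >/dev/null &&
python3 ok.py 1.2
```

```text
t 10.98 pos [0.5364, 0.0586, 0.298] F [0.4, -0.4, -0.6] open 0.372 g 14.0
t 10.98 pos [0.5364, 0.0586, 0.298] F [0.4, -0.4, -0.6] open 0.372 g 14.0False
False
```

```bash
sed -i 's/sys.exit(\(.*\))$/sys.exit(int(\1))/' ok.py
python3 ok.py 1.2 && python3 -m pendant '[[[0.37,0,0,1,0,0,0],[0.37,0,0,1,0,0,0]]]' >/dev/null &&
python3 ok.py 1.2 && python3 -m pendant '[[[0.37,0,0,1,0,0,0],[0.37,0,0,1,0,0,0]]]' >/dev/null &&
python3 ok.py 1.2 && python3 -m pendant '[[[0.37,0,0,1,0,0,0],[0.37,0,0,1,0,0,0]]]' >/dev/null &&
python3 ok.py 1.2 && python3 -m pendant '[[[0.37,0,0,1,0,0,0],[0.37,0,0,1,0,0,0]]]' >/dev/null &&
python3 ok.py 1.2 && python3 -m pendant '[[[0.37,0,0,1,0,0,0],[0.37,0,0,1,0,0,0]]]' >/dev/null &&
python3 ok.py 1.2 && python3 -m pendant '[[[0.37,0,0,1,0,0,0],[0.37,0,0,1,0,0,0]]]' >/dev/null &&
python3 ok.py 1.2 && python3 -m pendant '[[[0.37,0,0,1,0,0,0],[0.37,0,0,1,0,0,0]]]' >/dev/null &&
python3 ok.py 1.2 && python3 -m pendant '[[[0.37,0,0,1,0,0,0],[0.37,0,0,1,0,0,0]]]' >/dev/null &&
python3 ok.py 1.2 && python3 -m pendant '[[[0.37,0,0,1,0,0,0],[0.37,0,0,1,0,0,0]]]' >/dev/null &&
python3 ok.py 1.2 && python3 -m pendant '[[[0.37,0,0,1,0,0,0],[0.37,0,0,1,0,0,0]]]' >/dev/null &&
python3 ok.py 1.2 && python3 -m pendant '[[[0.37,0,0,1,0,0,0],[0.37,0,0,1,0,0,0]]]' >/dev/null &&
python3 ok.py 1.2 && python3 -m pendant '[[[0.37,0,0,1,0,0,0],[0.37,0,0,1,0,0,0]]]' >/dev/null &&
python3 ok.py 1.2 && python3 -m pendant '[[[0.37,0,0,1,0,0,0],[0.37,0,0,1,0,0,0]]]' >/dev/null &&
python3 ok.py 1.2 && python3 -m pendant '[[[0.37,0,0,1,0,0,0],[0.37,0,0,1,0,0,0]]]' >/dev/null &&
python3 ok.py 1.2 && python3 -m pendant '[[[0.37,0,0,1,0,0,0],[0.37,0,0,1,0,0,0]]]' >/dev/null &&
python3 ok.py 1.2 && python3 -m pendant '[[[0.37,0,0,1,0,0,0],[0.37,0,0,1,0,0,0]]]' >/dev/null &&
python3 ok.py 1.2
```

```text
t 10.98 pos [0.5364, 0.0586, 0.298] F [0.4, -0.4, -0.6] open 0.372 g 14.0
t 11.15 pos [0.5368, 0.0585, 0.2981] F [-0.2, -0.2, -1.4] open 0.371 g 14.0
t 11.32 pos [0.5366, 0.0586, 0.2967] F [0.1, 0.2, -1.6] open 0.375 g 14.0
t 11.48 pos [0.5364, 0.0586, 0.2952] F [-0.2, -0.6, -1.2] open 0.380 g 14.0
t 11.65 pos [0.5363, 0.0586, 0.294] F [0.4, -0.3, -1.2] open 0.374 g 14.0
t 11.82 pos [0.5363, 0.0586, 0.293] F [-0.8, -0.8, -0.5] open 0.369 g 14.0
t 11.98 pos [0.5363, 0.0586, 0.292] F [-0.7, 0.3, -1.5] open 0.371 g 14.0
t 12.15 pos [0.5363, 0.0586, 0.291] F [1.0, 0.3, -0.5] open 0.375 g 14.0
t 12.32 pos [0.5363, 0.0586, 0.29] F [-0.9, -1.0, -1.4] open 0.374 g 14.0
t 12.48 pos [0.5363, 0.0586, 0.289] F [0.7, -0.6, -1.3] open 0.375 g 14.0
t 12.65 pos [0.5364, 0.0586, 0.288] F [-0.6, -1.2, -1.6] open 0.373 g 14.0
t 12.82 pos [0.5363, 0.0586, 0.287] F [1.0, 0.0, -0.9] open 0.371 g 14.0
t 12.98 pos [0.5364, 0.0586, 0.286] F [-0.3, 0.6, -0.3] open 0.376 g 14.0
t 13.15 pos [0.5363, 0.0586, 0.285] F [-0.0, -0.9, -1.9] open 0.370 g 14.0
t 13.32 pos [0.5364, 0.0586, 0.284] F [0.0, -0.5, -1.7] open 0.373 g 14.0
t 13.48 pos [0.5363, 0.0586, 0.283] F [0.7, 0.2, -1.2] open 0.374 g 14.0
t 13.65 pos [0.5363, 0.0586, 0.282] F [0.7, -1.3, -1.2] open 0.373 g 14.0
```

```bash

python3 -m pendant '[[[0.37,0,0,1,0,0,0],[0.37,0,0,1,0,0,0]]]' >/dev/null &&
python3 ok.py 1.2 && python3 -m pendant '[[[0.37,0,0,1,0,0,0],[0.37,0,0,1,0,0,0]]]' >/dev/null &&
python3 ok.py 1.2 && python3 -m pendant '[[[0.37,0,0,1,0,0,0],[0.37,0,0,1,0,0,0]]]' >/dev/null &&
python3 ok.py 1.2 && python3 -m pendant '[[[0.37,0,0,1,0,0,0],[0.37,0,0,1,0,0,0]]]' >/dev/null &&
python3 ok.py 1.2 && python3 -m pendant '[[[0.37,0,0,1,0,0,0],[0.37,0,0,1,0,0,0]]]' >/dev/null &&
python3 ok.py 1.2 && python3 -m pendant '[[[0.37,0,0,1,0,0,0],[0.37,0,0,1,0,0,0]]]' >/dev/null &&
python3 ok.py 1.2 && python3 -m pendant '[[[0.37,0,0,1,0,0,0],[0.37,0,0,1,0,0,0]]]' >/dev/null &&
python3 ok.py 1.2 && python3 -m pendant '[[[0.37,0,0,1,0,0,0],[0.37,0,0,1,0,0,0]]]' >/dev/null &&
python3 ok.py 1.2
```

```text
t 13.82 pos [0.5363, 0.0586, 0.281] F [-0.5, 0.3, -1.0] open 0.377 g 14.0
t 13.98 pos [0.5366, 0.0585, 0.2806] F [-1.8, 0.3, 1.9] open 0.375 g 14.4
```

```bash

python3 -m pendant '[[[0.37,0,0,0.3,0,0,0],[0.37,0,0,0.3,0,0,0],[0.37,0,0,0.3,0,0,0],[0.37,0,0,0.3,0,0,0],[0.37,0,0,0.3,0,0,0]]]' >/dev/null; python3 ok.py
python3 -m pendant '[[[0.40,0,0,0,0,0,0],[0.42,0,0,0,0,0,0],[0.44,0,0,0,0,0,0],[0.46,0,0,0,0,0,0],[0.46,0,0,0,0,0,0]]]' >/dev/null; python3 ok.py
python3 -m pendant '[[[0.47,0,0,0,0,0,0],[0.47,0,0,0,0,0,0],[0.47,0,0,0,0,0,0]]]' >/dev/null; python3 ok.py
```

```text
t 14.40 pos [0.5367, 0.0586, 0.2805] F [-0.8, 1.1, 6.4] open 0.372 g 15.0
t 14.82 pos [0.5364, 0.0586, 0.2798] F [0.3, 0.2, 2.1] open 0.460 g 12.8
t 15.07 pos [0.5364, 0.0586, 0.2797] F [0.9, 0.1, 1.3] open 0.469 g 12.1
```

```bash

python3 -m pendant '[[[0.476,0,0,0,0,0,0],[0.476,0,0,0,0,0,0],[0.476,0,0,0,0,0,0]]]' >/dev/null; python3 ok.py
python3 -m pendant '[[[0.48,0,0,0,0,0,0],[0.48,0,0,0,0,0,0],[0.48,0,0,0,0,0,0]]]' >/dev/null; python3 ok.py
```

```text
t 15.32 pos [0.5363, 0.0586, 0.2797] F [0.2, 0.5, -1.3] open 0.477 g 11.5
t 15.57 pos [0.5362, 0.0585, 0.2796] F [-0.5, 0.1, -1.1] open 0.478 g 9.1
```

```bash

python3 -m pendant '[[[0.482,0,0,0,0,0,0],[0.482,0,0,0,0,0,0],[0.482,0,0,0,0,0,0]]]' >/dev/null; python3 ok.py
python3 -m pendant '[[[0.484,0,0,0,0,0,0],[0.484,0,0,0,0,0,0],[0.484,0,0,0,0,0,0]]]' >/dev/null; python3 ok.py
```

```text
t 15.82 pos [0.5363, 0.0586, 0.2798] F [0.7, -0.4, -0.8] open 0.483 g 7.7
t 16.07 pos [0.5364, 0.0586, 0.2799] F [-0.5, 0.6, -0.8] open 0.484 g 6.2
```

```bash

python3 -m pendant '[[[0.485,0,0,-1,0,0,0],[0.485,0,0,-4,0,0,0],[0.485,0,0,-9,0,0,0],[0.485,0,0,-15,0,0,0],[0.485,0,0,-22,0,0,0]]]' >/dev/null; python3 ok.py
python3 -m pendant '[[[0.485,0,0,-8,0,0,0],[0.485,0,0,-16,0,0,0],[0.485,0,0,-24,0,0,0],[0.485,0,0,-30,0,0,0],[0.485,0,0,-30,0,0,0]]]' >/dev/null; python3 ok.py
python3 -m pendant '[[[0.485,0,0,0,0,0,0],[0.485,0,0,0,0,0,0],[0.485,0,0,0,0,0,0]]]' >/dev/null; python3 ok.py
python3 - <<'E'
from h import *
for c in ["wrist","scene"]:
    im,KM=shot(c,c+"5.png")
a=cv2.imread("pics/wrist5.png")[80:420,100:460]; b=cv2.imread("pics/scene5.png")[100:300,160:400]
cv2.imwrite("pics/w5.png",np.hstack([cv2.resize(a,(390,368)),cv2.resize(b,(410,368),interpolation=cv2.INTER_CUBIC)]))
E
```

```text
t 16.48 pos [0.5364, 0.0586, 0.3025] F [-0.5, -0.1, -0.7] open 0.484 g 5.3
t 16.90 pos [0.537, 0.0585, 0.3339] F [1.0, 0.3, -0.9] open 0.485 g 5.1
t 17.15 pos [0.5362, 0.0586, 0.3313] F [-0.1, -0.6, -1.3] open 0.484 g 5.1
```

View pics/w5.png

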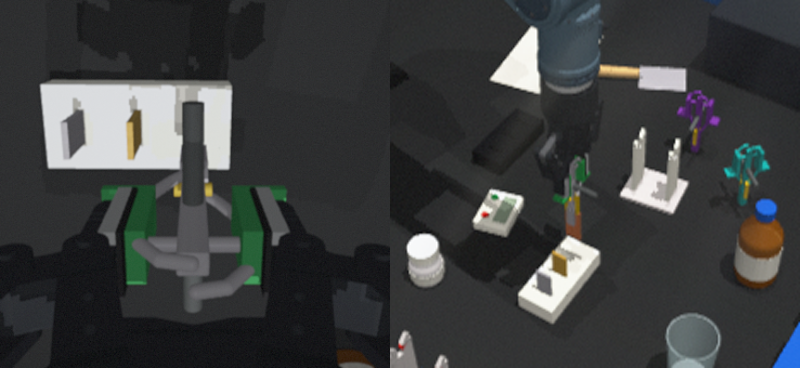

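```bash

python3 -m pendant '[[[0.485,0,0,-10,0,0,0],[0.485,0,0,-28,0,0,0],[0.485,0,0,-48,0,0,0],[0.485,0,0,-66,0,0,0],[0.485,0,0,-80,0,0,0]]]' >/dev/null; python3 ok.py
python3 -m pendant '[[[0.485,-2,-10,-10,0,0,0],[0.485,-5,-28,-20,0,0,0],[0.485,-8,-50,-28,0,0,0],[0.485,-11,-74,-34,0,0,0],[0.485,-15,-98,-34,0,0,0]]]' >/dev/null; python3 ok.py
python3 -m pendant '[[[0.485,-4,-24,0,0,0,0],[0.485,-8,-48,0,0,0,0],[0.485,-12,-72,0,0,0,0],[0.485,-16,-96,0,0,0,0],[0.485,-20,-120,0,0,0,0]]]' >/dev/null; python3 ok.py
python3 -m pendant '[[[0.485,-4,-24,0,0,0,0],[0.485,-8,-48,0,0,0,0],[0.485,-11,-72,0,0,0,0],[0.485,-14,-92,0,0,0,0],[0.485,-16,-107,0,0,0,0]]]' >/dev/null; python3 ok.py
python3 -m pendant '[[[0.485,0,0,0,0,0,0.02],[0.485,0,0,0,0,0,0.056],[0.485,0,0,0,0,0,0.056],[0.485,0,0,0,0,0,0.056]]]' >/dev/null; python3 ok.py
python3 - <<'E'
from h import *
im,KM=shot("wrist","w6.png"); o=ctrl.get_obs(); im=im[:,:,::-1].astype(int)
print(o["eef_pos"],R.from_quat(np.roll(o["eef_rot"],-1)).as_matrix().round(4))
b,g,r=im[:,:,0],im[:,:,1],im[:,:,2]
print("blue");blobrect(im,(b>r+40)&(b>g+20),.014,KM,minA=300)
print("red@.135");blobrect(im,(r>b+60)&(r>g+60),.135,KM,minA=3)
cv2.imwrite("pics/w6b.png",cv2.resize(im[20:320,80:480].astype(np.uint8),(800,600),interpolation=cv2.INTER_CUBIC))
E
```

```text
t 17.67 pos [0.5366, 0.0586, 0.4142] F [0.1, 0.4, -1.9] open 0.486 g 4.6
t 18.08 pos [0.5556, -0.0402, 0.4478] F [0.3, -0.8, -1.5] open 0.486 g 4.6
t 18.50 pos [0.5801, -0.1598, 0.4459] F [0.2, 0.3, -1.1] open 0.484 g 4.7
t 18.92 pos [0.6002, -0.2668, 0.4456] F [0.6, 0.1, -1.8] open 0.486 g 4.6
t 19.25 pos [0.6003, -0.2637, 0.4458] F [0.2, 0.1, -0.9] open 0.486 g 4.0
[ 0.60039549 -0.26357981  0.44590776] [[-9.999e-01  1.440e-02 -2.000e-04]
 [ 1.440e-02  9.999e-01  3.000e-04]
 [ 2.000e-04  3.000e-04 -1.000e+00]]
blue
[  228    37   102   124 10039] ctr [ 529. -263.] size [102.  121.8] ang 89.1 centroid [ 526.7 -262.9   14. ]
red@.135
[283  52   3   9  22] ctr [ 499.7 -258.8] size [1.4 5.2] ang 89.4 centroid [ 499.7 -258.7  135. ]
[283 138   3   7  16] ctr [ 558.4 -259.5] size [1.5 4.4] ang 89.4 centroid [ 558.1 -259.2  135. ]
```

View pics/w6b.png

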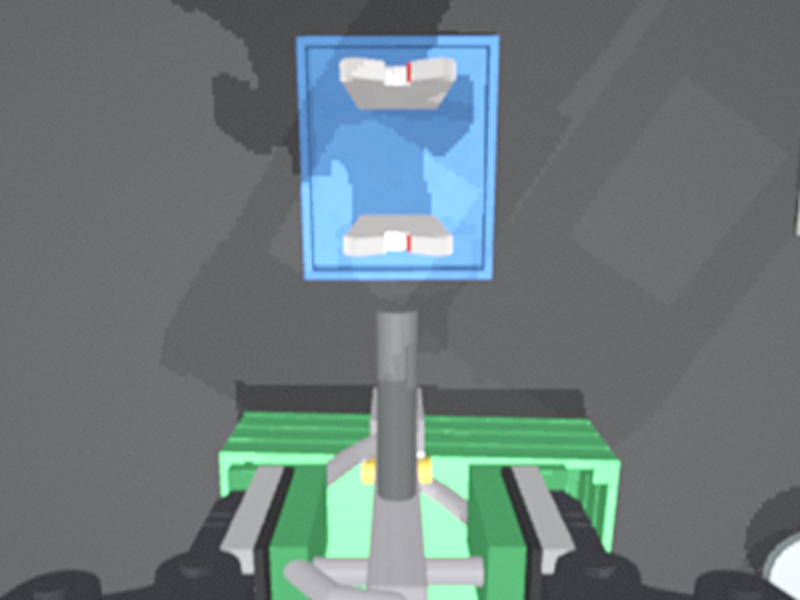

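```bash
python3 - <<'E'
from h import *
KM=T("wrist"); o=ctrl.get_obs(); f=lambda x,y,z: (ray("wrist",(x/2+80,y/2+20),z,KM)*1000).round(1)
for n,p in dict(plA_l=(339.5,70,.145),plA_r=(456,70,.145),plB_l=(343.5,245,.145),plB_r=(453,245,.145),notchA=(396.5,74,.13),notchB=(397,241,.13)).items(): print(n,f(*p))
zb=o["eef_pos"][2]-.1714
print("bar end L/R",f(378.5,316,zb),f(418.5,316,zb),"near",f(377.5,480,zb),f(417,480,zb)); print(o["eef_pos"])
im=cv2.imread("pics/w6.png").astype(int)
for row in (180,195,57,141): print(row,[int(v) for v in im[row,262:300].mean(1)])
E
```

```text
plA_l [ 499.9 -282.   145. ]
plA_r [ 500.5 -242.8  145. ]
plB_l [ 558.3 -282.6  145. ]
plB_r [ 558.8 -243.5  145. ]
notchA [ 499.8 -262.8  130. ]
notchB [ 558.5 -263.5  130. ]
bar end L/R [ 559.1 -267.   274.5] [ 559.2 -259.4  274.5] near [ 592.8 -267.9  274.5] [ 592.9 -259.9  274.5]
[ 0.60039549 -0.26357981  0.44590776]
180 [104, 103, 102, 101, 101, 104, 116, 133, 141, 144, 150, 154, 155, 160, 163, 165, 164, 160, 161, 158, 157, 155, 150, 143, 139, 131, 119, 102, 97, 95, 98, 95, 97, 94, 97, 96, 96, 95]
195 [104, 103, 103, 101, 103, 104, 114, 130, 137, 145, 150, 155, 155, 159, 163, 165, 164, 162, 157, 150, 140, 130, 137, 136, 130, 123, 109, 105, 104, 101, 103, 104, 104, 101, 102, 103, 103, 104]
57 [240, 240, 242, 242, 242, 242, 242, 242, 242, 240, 244, 255, 255, 254, 243, 252, 254, 249, 248, 251, 243, 176, 128, 191, 230, 227, 223, 223, 224, 224, 224, 225, 224, 223, 223, 223, 224, 222]
141 [244, 244, 243, 243, 245, 244, 245, 244, 244, 244, 255, 255, 255, 255, 255, 255, 255, 255, 255, 255, 255, 200, 139, 204, 242, 245, 243, 243, 243, 243, 243, 244, 245, 244, 245, 244, 244, 244]
```

```bash

python3 -m pendant '[[[0.484,12,0,0,0,0,0],[0.484,32,0,0,0,0,0],[0.484,52,0,0,0,0,0],[0.484,66,0,0,0,0,0],[0.484,71.2,0,0,0,0,0]]]' >/dev/null; python3 ok.py
python3 -m pendant '[[[0.484,0,0,0,0,0,0],[0.484,0,0,10,0,0,0],[0.484,0,0,30,0,0,0],[0.484,0,0,50,0,0,0],[0.484,0,0,65,0,0,0]]]' >/dev/null; python3 ok.py 1.5 &&
python3 -m pendant '[[[0.484,0,0,15,0,0,0],[0.484,0,0,30,0,0,0],[0.484,0,0,45,0,0,0],[0.484,0,0,57,0,0,0],[0.484,0,0,62,0,0,0]]]' >/dev/null; python3 ok.py 1.5 &&
python3 -m pendant '[[[0.484,0,0,1,0,0,0],[0.484,0,0,3,0,0,0],[0.484,0,0,3,0,0,0],[0.484,0,0,3,0,0,0]]]' >/dev/null; python3 ok.py 1.5
```

```text
t 19.72 pos [0.5279, -0.2623, 0.4462] F [0.8, 0.1, -1.5] open 0.488 g 4.1
t 20.13 pos [0.5297, -0.2625, 0.3785] F [0.0, 0.8, -2.0] open 0.487 g 4.1
t 20.55 pos [0.5292, -0.2624, 0.316] F [-0.1, 0.6, -2.2] open 0.487 g 4.1
t 20.88 pos [0.5296, -0.2632, 0.3168] F [-0.0, -0.3, -1.9] open 0.484 g 4.1
```

```bash

python3 -m pendant '[[[0.484,0,0,1.5,0,0,0],[0.484,0,0,3,0,0,0],[0.484,0,0,3,0,0,0]]]' >/dev/null; python3 ok.py 1.5 && 
python3 -m pendant '[[[0.484,0,0,1,0,0,0],[0.484,0,0,2,0,0,0],[0.484,0,0,2,0,0,0]]]' >/dev/null && python3 ok.py 1.5 && 
python3 -m pendant '[[[0.484,0,0,1,0,0,0],[0.484,0,0,2,0,0,0],[0.484,0,0,2,0,0,0]]]' >/dev/null && python3 ok.py 1.5 && 
python3 -m pendant '[[[0.484,0,0,1,0,0,0],[0.484,0,0,1,0,0,0]]]' >/dev/null && python3 ok.py 1.5 && 
python3 -m pendant '[[[0.484,0,0,1,0,0,0],[0.484,0,0,1,0,0,0]]]' >/dev/null && python3 ok.py 1.5 && 
python3 -m pendant '[[[0.484,0,0,1,0,0,0],[0.484,0,0,1,0,0,0]]]' >/dev/null && python3 ok.py 1.5 && 
python3 -m pendant '[[[0.484,0,0,1,0,0,0],[0.484,0,0,1,0,0,0]]]' >/dev/null && python3 ok.py 1.5 && 
python3 -m pendant '[[[0.484,0,0,1,0,0,0],[0.484,0,0,1,0,0,0]]]' >/dev/null && python3 ok.py 1.5
```

```text
t 21.13 pos [0.5292, -0.263, 0.3129] F [-0.9, 0.1, -1.9] open 0.484 g 4.1
t 21.38 pos [0.5292, -0.2629, 0.3107] F [-0.1, 0.7, -0.8] open 0.486 g 4.1
t 21.63 pos [0.5292, -0.2629, 0.3086] F [-1.3, 0.4, -2.3] open 0.485 g 4.1
t 21.80 pos [0.5292, -0.263, 0.3077] F [0.0, 0.5, -2.0] open 0.483 g 4.1
t 21.97 pos [0.5292, -0.2629, 0.3067] F [-0.2, 0.0, -1.2] open 0.488 g 4.1
t 22.13 pos [0.5292, -0.2629, 0.3057] F [0.1, 0.3, -1.8] open 0.480 g 4.1
t 22.30 pos [0.5293, -0.263, 0.3048] F [-0.2, -0.4, -1.6] open 0.485 g 4.1
t 22.47 pos [0.5293, -0.2631, 0.304] F [-0.5, -0.5, -0.3] open 0.484 g 4.2
```

```bash

python3 -m pendant '[[[0.484,0,0,0.7,0,0,0],[0.484,0,0,0.7,0,0,0]]]' >/dev/null; python3 ok.py 9 && 
python3 -m pendant '[[[0.484,0,0,0.7,0,0,0],[0.484,0,0,0.7,0,0,0]]]' >/dev/null && python3 ok.py 9 && 
python3 -m pendant '[[[0.484,0,0,0.7,0,0,0],[0.484,0,0,0.7,0,0,0]]]' >/dev/null && python3 ok.py 9 && 
python3 -m pendant '[[[0.484,0,0,0.7,0,0,0],[0.484,0,0,0.7,0,0,0]]]' >/dev/null && python3 ok.py 9 && 
python3 -m pendant '[[[0.484,0,0,0.7,0,0,0],[0.484,0,0,0.7,0,0,0]]]' >/dev/null && python3 ok.py 9
```

```text
t 22.63 pos [0.5294, -0.2631, 0.3034] F [0.9, 0.0, 0.7] open 0.487 g 4.4
t 22.80 pos [0.5294, -0.2631, 0.3027] F [1.1, -0.0, 1.0] open 0.486 g 4.5
t 22.97 pos [0.5294, -0.2631, 0.3021] F [-0.0, -0.2, 1.3] open 0.489 g 4.7
t 23.13 pos [0.5293, -0.2631, 0.3013] F [-0.4, -0.2, 2.7] open 0.485 g 4.7
t 23.30 pos [0.529, -0.2629, 0.2999] F [0.1, -1.8, -0.7] open 0.488 g 4.3
```

```bash

python3 -m pendant '[[[0.484,0,0,0.8,0,0,0],[0.484,0,0,0.8,0,0,0]]]' >/dev/null; python3 ok.py 5 && 
python3 -m pendant '[[[0.484,0,0,0.8,0,0,0],[0.484,0,0,0.8,0,0,0]]]' >/dev/null && python3 ok.py 5 && 
python3 -m pendant '[[[0.484,0,0,0.8,0,0,0],[0.484,0,0,0.8,0,0,0]]]' >/dev/null && python3 ok.py 5 && 
python3 -m pendant '[[[0.484,0,0,0.8,0,0,0],[0.484,0,0,0.8,0,0,0]]]' >/dev/null && python3 ok.py 5 && 
python3 -m pendant '[[[0.484,0,0,0.8,0,0,0],[0.484,0,0,0.8,0,0,0]]]' >/dev/null && python3 ok.py 5 && 
python3 -m pendant '[[[0.484,0,0,0.8,0,0,0],[0.484,0,0,0.8,0,0,0]]]' >/dev/null && python3 ok.py 5 && 
python3 -m pendant '[[[0.484,0,0,0.8,0,0,0],[0.484,0,0,0.8,0,0,0]]]' >/dev/null && python3 ok.py 5
```

```text
t 23.47 pos [0.529, -0.2629, 0.299] F [0.1, -0.1, -1.4] open 0.488 g 4.3
t 23.63 pos [0.5292, -0.2629, 0.2985] F [0.4, 0.3, -0.8] open 0.487 g 4.3
t 23.80 pos [0.5293, -0.2629, 0.2979] F [1.0, 0.1, 0.2] open 0.490 g 4.3
t 23.97 pos [0.5294, -0.2629, 0.2972] F [0.9, -0.5, 1.6] open 0.484 g 4.3
t 24.13 pos [0.5294, -0.2631, 0.2968] F [0.5, 0.9, 3.0] open 0.480 g 4.6
t 24.30 pos [0.5295, -0.2632, 0.2965] F [-0.3, -0.5, 6.2] open 0.483 g 5.5
```

```bash

python3 -m pendant '[[[0.484,0,0,0.6,0,0,0],[0.484,0,0,0.6,0,0,0]]]' >/dev/null; python3 ok.py 11 && 
python3 -m pendant '[[[0.484,0,0,0.6,0,0,0],[0.484,0,0,0.6,0,0,0]]]' >/dev/null && python3 ok.py 11 && 
python3 -m pendant '[[[0.484,0,0,0.6,0,0,0],[0.484,0,0,0.6,0,0,0]]]' >/dev/null && python3 ok.py 11
```

```text
t 24.47 pos [0.5295, -0.2634, 0.2964] F [-1.7, 1.6, 8.5] open 0.490 g 6.6
t 24.63 pos [0.5295, -0.2635, 0.2963] F [-2.4, 1.2, 11.1] open 0.487 g 7.9
```

```bash

python3 -m pendant '[[[0.484,0,0,-1,0,0,0],[0.484,0,0,-2,0,0,0],[0.484,0,0,-2,0,0,0]]]' >/dev/null; python3 ok.py 
python3 -m pendant '[[[0.50,0,0,0,0,0,0],[0.53,0,0,0,0,0,0],[0.58,0,0,0,0,0,0],[0.63,0,0,0,0,0,0],[0.64,0,0,0,0,0,0]]]' >/dev/null; python3 ok.py
python3 -m pendant '[[[0.65,0,0,0,0,0,0],[0.65,0,0,-5,0,0,0],[0.65,0,0,-15,0,0,0],[0.65,0,0,-30,0,0,0],[0.65,0,0,-45,0,0,0]]]' >/dev/null; python3 ok.py
python3 -m pendant '[[[0.65,0,0,-20,0,0,0],[0.65,0,0,-45,0,0,0],[0.65,30,0,-70,0,0,0],[0.65,50,0,-85,0,0,0],[0.65,50,0,-85,0,0,0]]]' >/dev/null; python3 ok.py
python3 - <<'E'
from h import *
im,KM=shot("wrist","w7.png"); im2,KS=shot("scene","s7.png")
im=im[:,:,::-1].astype(int); b,g,r=im[:,:,0],im[:,:,1],im[:,:,2]
print("green pads");blobrect(im,(g>r+40)&(g>b+40),.125,KM,minA=40)
print("red");blobrect(im,(r>b+60)&(r>g+60),.135,KM,minA=3)
c=np.array([.5292,-.2629,.125]);u=np.array([1,-.0145,0]);u/=np.linalg.norm(u);v=np.array([-u[1],u[0],0])
for y,z in((36,0),(22,32),(20.5,32)): print("pred",y,z,[np.round(proj("wrist",c+v*sg*y/1e3+u*xx/1e3+[0,0,z/1e3],KM)) for sg in(1,-1) for xx in(-9,9)])
print("pred bar ends",[np.round(proj("wrist",c+u*x+[0,0,dz],KM),1) for x in(-.042,.042) for dz in (0,.004)])
print("scene: copper pred",np.round(proj("scene",c-[0,0,.077],KS)),[(np.round(np.array(q["point"])*[560,420]),round(q["confidence"],2)) for q in ctrl.boxes_of("scene","copper")])
cv2.imwrite("pics/w7b.png",np.hstack([cv2.resize(im[:,100:460].astype(np.uint8),(430,500)),cv2.resize(im2[250:370,120:240,::-1],(370,500),interpolation=cv2.INTER_CUBIC)]))
E
```

```text
t 24.88 pos [0.5292, -0.263, 0.2965] F [0.9, 0.8, 4.1] open 0.483 g 5.5
t 25.30 pos [0.5291, -0.2629, 0.2959] F [-0.4, -0.1, -0.4] open 0.638 g 0.0
t 25.72 pos [0.5292, -0.2629, 0.3425] F [-0.2, 0.2, -0.4] open 0.651 g 0.0
t 26.13 pos [0.4778, -0.2626, 0.4317] F [1.0, -1.3, 0.4] open 0.652 g 0.0
green pads
[237 247  25  41 679] ctr [ 536.5 -289.2] size [19.1 35. ] ang 88.3 centroid [ 532.2 -287.9  125. ]
[301 247  24  41 670] ctr [ 537.3 -238.5] size [18.4 34.9] ang 90.0 centroid [ 532.4 -239.6  125. ]
[ 197  324  167   61 8137] ctr [ 618.6 -266.3] size [143.5  59.5] ang 88.8 centroid [ 614.9 -265.9  125. ]
red
[286 220   3  10  22] ctr [ 497.7 -258.6] size [1.5 7.1] ang 89.4 centroid [ 497.1 -258.8  135. ]
[286 292   2   9  18] ctr [ 557.1 -259.7] size [0.8 7. ] ang 89.4 centroid [ 557.1 -259.7  135. ]
pred 36 0 [array([328., 248.]), array([327., 269.]), array([236., 248.]), array([237., 269.])]
pred 22 32 [array([313., 265.]), array([313., 288.]), array([251., 265.]), array([251., 288.])]
pred 20.5 32 [array([311., 265.]), array([311., 288.]), array([253., 265.]), array([253., 288.])]
pred bar ends [array([281.9, 207.4]), array([281.9, 208.9]), array([281.8, 305.4]), array([281.8, 308. ])]
scene: copper pred [180. 318.] [(array([313., 143.]), 0.4)]
```

```bash
python3 - <<'E'
from h import *
im=cv2.imread("pics/s7.png").astype(int); KS=T("scene")
b,g,r=im[:,:,0],im[:,:,1],im[:,:,2]
m=np.zeros(b.shape,bool); m[260:370,130:240]=1
n,l,st,ce=cv2.connectedComponentsWithStats((m&(r>b+30)&(r>g+25)).astype(np.uint8))
print([(st[i].tolist(),ce[i].round(1).tolist()) for i in range(1,n) if st[i,4]>4])
c=np.array([.5292,-.2629,.125])
for dz in (0,-.052,-.07,-.102): print(dz,proj("scene",c+[0,0,dz],KS).round(1))
n,l,st,ce=cv2.connectedComponentsWithStats((m&(g>b+30)&(g>r+30)).astype(np.uint8))
print([(st[i].tolist(),ce[i].round(1).tolist()) for i in range(1,n) if st[i,4]>4])
for s in(1,-1): print("pad",proj("scene",c+[0,s*.022,.016],KS).round(1))
E
python3 -m pendant '[[[0.65,0,0,0,0,0,0],[0.65,0,0,0,0,0,0],[0.65,0,0,0,0,0,0],[0.65,0,0,0,0,0,0]]]' >/dev/null; python3 ok.py
```

```text
[([186, 300, 5, 4, 14], [187.9, 301.1]), ([177, 319, 5, 5, 12], [178.7, 321.2])]
0 [174.5 296.9]
-0.052 [178.  311.4]
-0.07 [179.1 316.2]
-0.102 [181.1 324.4]
[([175, 280, 15, 16, 114], [182.2, 288.2]), ([160, 292, 13, 20, 150], [166.8, 302.4]), ([211, 338, 29, 32, 491], [229.5, 358.5])]
pad [180.6 285.1]
pad [166.  299.5]
t 26.62 pos [0.4795, -0.2621, 0.4255] F [0.2, 0.1, -0.6] open 0.652 g 0.0
```

```bash
python3 -c "
from bench import ctrl
print(ctrl.hand_in())"
```

```text
the job is handed in; nothing more can be done
None
```

The tweezers, still gripping the copper coupon, are hanging fully home in the drying frame and released. The job is handed in at about 27 s of robot time; no verdict came back.

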